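# Turn the sugar scoop round in its dust hood

## Task

Somebody put the sugar scoop away the wrong way round, with its handle under the clear dust hood and its bowl left outside. Draw it out, set it down with its bowl in the middle of the green coaster and let go, then take it by its handle and slide it back bowl first, so that it stands on the dock's board with the whole bowl under the hood and the handle sticking out of the mouth. Keep the scoop right way up all the time and leave the other things on the counter where they are.

Things in the scene. Friction and masses are not known exactly. Their poses are not given: they have to be found in the camera images.
- scoop: steel sugar scoop, black handle, about 130 g. Origin under the bowl's centre on its flat underside; x to the open lip, z up. Bowl a trough 70 long, 46 wide over upright parallel side walls, 32 high (20 high for x 15 to 35). Balances near x -15: stands level on its bowl, handle in the air. Starts on the dock's front board, x pointing out of the dock, handle under the hood
- handle_end (a point): free end of the scoop's handle, on its centreline (scoop x -130, z 25). The handle is a straight level bar 14 wide (y), 10 thick, from scoop x -35 (back of the bowl) to x -130, its centreline 25 above the bowl's underside
- dock: scoop dock, fixed: light wooden base board 92 wide, 10 thick, x -100 to 105, with a clear plastic hood over its rear part (x 0 to 103). Origin at the middle of the hood's mouth, on the board's underside (board top at z 10); x points into the hood, the mouth faces -x. The board in front of the mouth is open above
- hood_mouth (a point): middle of the hood's mouth at the board's top (dock x 0, y 0, z 10). From here the space under the hood is 70 wide (y -35 to 35), 50 high and 95 deep to a wooden back wall; side walls and roof 4 thick, hood top 65 above the counter; mouth edged in dark steel
- coaster: round green plastic coaster, 120 dia x 5 thick, fixed to the counter; origin at the centre of its underside
- tiffin: bystander: closed stack of four round aluminium tiffin tiers with a steel carrying frame, 120 dia x 226 high; origin at the centre of its underside
- teapot: bystander: blue ceramic teapot, closed hinged lid, body 136 dia x 135 high, spout and handle reach 115 from its axis; origin at the centre of its underside
- mug0: bystander: tall clear glass mug, 76 dia x 135 high, handle to its +y; origin at the centre of its underside
- mug1: bystander: tall clear glass mug, like mug0
- sugar_jar: bystander: white ceramic sugar jar, 90 dia x 130 high; origin at the centre of its underside
- serving_bowl: bystander: terracotta serving bowl, 150 dia x 60 high; origin at the centre of its underside
Mind the look-alikes: they are no part of the job. What is meant by the scoop is not red, and is the smaller of those in its own colour.

How it is judged:
On the way, in this order (a step that is already met when the one before it is completed fails the run):
1. the scoop stands level and let go on the coaster, bowl centre within 30 mm of the coaster's centre (horizontal distance between scoop and coaster below 0.03 m and height (world z) of scoop below 0.009 m and contact force between the fingers and scoop below 0.1 N and linear speed of scoop below 0.02 m/s and angle between scoop's own z axis and vertical below 0.1 rad), for 0.2 s.
2. the scoop, held by its handle, has left the coaster's middle (bowl centre more than 50 mm off) (contact force between the fingers and scoop above 1 N and x of the grasp point in the frame of scoop below -0.04 m and horizontal distance between scoop and coaster above 0.05 m), for 0.1 s.
At the end, for the whole second after the job is handed in: the scoop stands still and level (within 0.1 rad) on the dock's board, let go, its whole bowl under the hood (bowl centre at least 33 mm inside the mouth) and the end of its handle at least 30 mm outside the mouth (x of scoop in the frame of dock above 0.033 m and z of scoop in the frame of dock between 0.006 and 0.014 m and x of handle_end in the frame of dock below -0.03 m and horizontal distance between scoop and dock below 0.08 m and contact force between the fingers and scoop below 0.1 N and linear speed of scoop below 0.02 m/s and angle between scoop's own z axis and vertical below 0.1 rad); the robot touches nothing.
It fails at once if the scoop is tipped more than 40 degrees (angle between scoop's own z axis and vertical above 0.7 rad).
It fails at once if a bystander is shifted by more than 30 mm or tipped (distance of any of tiffin, teapot, mug0, mug1, sugar_jar, serving_bowl from where it was at the start of the episode above 0.03 m or angle between any of tiffin, teapot, mug0, mug1, sugar_jar, serving_bowl's own z axis and vertical above 0.3 rad).
It also fails if it takes over 64 s, if anything falls off the work surface, if the arm or the gripper's body presses on something with over 40 N, if the wrist force passes 120 N, or if a joint passes its speed limit or range.

## Robot

A 6-joint arm with a two-finger parallel gripper is mounted at the origin on the work surface. World frame = base frame: x ahead of the robot, y to its left, z up, the work surface at z = 0. Lengths are in m, angles in rad, forces in N, time in s.
With the tool pointing down it reaches from about 0.275 to 0.725 m from the base axis. Payload 15.9 kg.
Tool frame: the origin (TCP) lies between the finger pads; the fingertips stand 19 mm ahead of it and the grasp point (between the pads) is the TCP; z points along the fingers, y is the direction in which the jaws open and shut (so a half turn about z gives the same grasp; the last joint's range is limited). The gripper opens to 85 mm and grips with 20 to 120 N. Pads are 22 mm wide; open, the fingers measure 114 mm over their backs; the gripper's body (76 mm by 85 mm) begins 54 mm behind the grasp point. The pads swing forward as they close: fully open they stand 13 mm farther back than shut.
Start: joints at [-1.105, 0.213, -0.034, 1.323, 0, 1.571], TCP at [0.225, -0.447, 0.25] pointing down, gripper open.
Joint ranges: [-2.98, 2.98], [-0.74, 1.72], [-1.14, 1.35], [-2.1, 2.04], [-1.57, 1.44], [-3.14, 3.14]. Speed limits (rad/s): [1.89, 1.89, 2.39, 2.57, 3.14, 3.14].

## Interface

Orientations are given as a unit quaternion [w, x, y, z].
In Python, from plant import robot gives the robot as it stands.
- The arm moves only by the tool servo_tool, never from a script. Its argument "series" is a list of rows, each an object of numbers: "dx", "dy", "dz": the shift along the tool's x, y, z in mm; "ax", "ay", "az": the turn, a rotation vector about the tool's x, y, z in degrees; "gripper": the finger opening in mm, from 0 to 85.4. In form: [{"dx": .., "dy": .., "dz": .., "ax": .., "ay": .., "az": .., "gripper": ..}, ...]. A call has 1 to 20 rows; each row is the pose to reach, as a shift and turn from the pose commanded when the call began, along the tool's axes at that moment; what a row does not reach only later rows make up. A row lasts 1/12 s, in which the tool goes at most 41.7 mm and 7.16 degrees, less where a joint would pass 70% of its speed; a pose out of reach is approached as far as the arm can. A call with a gripper value outside its range is refused whole. The fingers move at their own pace and stop on an object; the grip force is fixed at half the most. Time passes only in rows, so rows that repeat a pose let the fingers close. It gives the time, the measured TCP pose, the force and the opening at its end, in the units of the state.
- robot.read_state(): the state, without advancing time (a new reading comes with each control period).
- robot.grab_frame(name): name is "scene" or "top" or "wrist"; returns a dict with "image" (420x560x3 uint8, blue, green, red), "camera_matrix" (3x3 intrinsics, pixels), "R" (3x3) and "t" (3): a world point X has camera coordinates R X + t. Camera axes: x right, y down, z forward; pixel columns grow to the right and rows downward; lengths in m; the calibration is good to about 2 mm. The wrist camera is an equidistant fisheye: a pixel r from the principal point sees the ray r / f radians off the axis. A picture is of the moment at which its call begins. There is no depth.
- robot.job_done(): hands the job in, once; it reports no verdict.
The state is a dict: "clock": time; "q": joint angles; "joint_vel": joint speeds; "tau": joint torques, N m; "ee_pos": TCP position; "eef_rot": TCP orientation; "force": force on the tool from outside, world axes, zero at the start; "wrist_torque": the same for the moment, N m; "grip_width": finger opening in m.
Only numpy, scipy, OpenCV 4.12 (cv2) and the standard library are available. Lean on these libraries where they do the work, as an engineer would, in place of code of your own. Each camera call takes 0.05 s, during which the arm holds its last target.

## Working session

There is one attempt and no reset: what is moved stays moved. The work goes in short steps, Python scripts to look and compute and a tool call to move; the robot and the scene stay as the last step left them, time stands still between calls to the robot, and variables do not carry over. Pictures are saved under pics/ and viewed, and the job is handed in when it is done.

Besides the shell and the picture viewer there is one more tool, called after "Request:" as name([rows], argument=value, ...), one row to a line, values as JSON. servo_tool: Moves the arm, as the interface text tells. Its arguments: {"type":"object","properties":{"series":{"type":"array","items":{"type":"object","properties":{"dx":{"type":"number"},"dy":{"type":"number"},"dz":{"type":"number"},"ax":{"type":"number"},"ay":{"type":"number"},"az":{"type":"number"},"gripper":{"type":"number"}}}}},"required":["series"]}

```bash
mkdir -p pics; ls
python3 - <<'E'
from plant import robot
import cv2,json
s=robot.read_state(); print(s)
for n in ["scene","top","wrist"]:
    f=robot.grab_frame(n); cv2.imwrite(f"pics/{n}0.png",f["image"]); print(n,f["camera_matrix"].tolist(),f["R"].tolist(),f["t"].tolist())
    import pickle; pickle.dump(f,open(f"{n}0.pkl","wb"))
E
```

```text
pics
{'clock': 0.0, 'q': array([-1.10499119e+00,  2.13331756e-01, -3.50361380e-02,  1.32352971e+00,
       -1.60878068e-05,  1.57080218e+00]), 'joint_vel': array([ 0.00141096,  0.0005163 , -0.00153268, -0.00133507,  0.00198211,
        0.00178291]), 'tau': array([ 4.36944945e-03, -6.86171007e+01,  4.87108541e+01,  1.76398986e-02,
       -3.11839540e-04,  1.32863516e-05]), 'ee_pos': array([ 0.22442198, -0.44644401,  0.24983747]), 'eef_rot': array([-5.33913293e-04,  9.73001101e-01,  2.30799814e-01, -1.34916817e-04]), 'force': array([0.47937094, 0.90796788, 0.44932126]), 'wrist_torque': array([-0.02681845,  0.01217633,  0.05862824]), 'grip_width': 0.08529426757092885}
scene [[480.1490607977589, 0.0, 285.3455550264966], [0.0, 480.1490607977589, 200.59784866114552], [0.0, 0.0, 1.0]] [[0.16494679745407148, 0.9861450594455268, 0.017620321813873824], [0.6327469022008637, -0.09209798512385278, -0.7688623536702375], [-0.7565870153292723, 0.13797058696441636, -0.6391714991829958]] [-0.08914196638483748, -0.3191932983446125, 1.7255763831028763]
top [[412.58762875067373, 0.0, 277.09392385817944], [0.0, 412.58762875067373, 210.47638243101352], [0.0, 0.0, 1.0]] [[-0.018958837036621594, -0.9996135827464554, 0.02032849446007945], [-0.9927018161411356, 0.016398067364468572, -0.11947471538698375], [0.11909520027402136, -0.02244523502895446, -0.9926291073186326]] [0.0005472886718113456, 0.5679679115744369, 1.144358908136114]
wrist [[325.19226210127806, 0.0, 281.2900447933217], [0.0, 325.19226210127806, 214.0785678559435], [0.0, 0.0, 1.0]] [[0.44899156018386827, -0.8935345409143854, -0.0016134052727048533], [-0.8504610346954926, -0.42790005619435145, 0.3059698847493697], [-0.2740850367100103, -0.1360057576052901, -0.9520398240356771]] [-0.49924495231675947, -0.03969194133717135, 0.38108085004264997]
```

View pics/scene0.png

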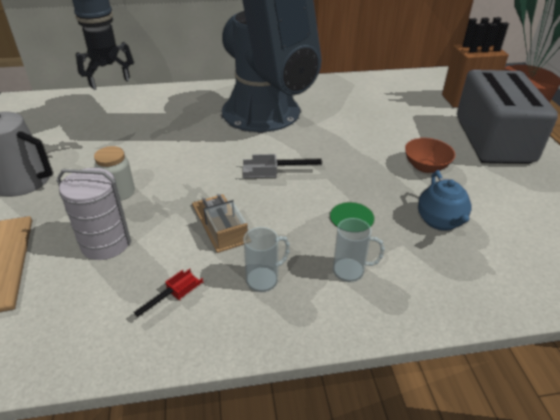

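View pics/top0.png

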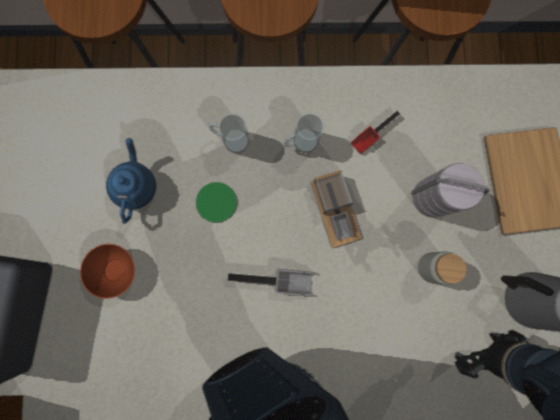

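View pics/wrist0.png

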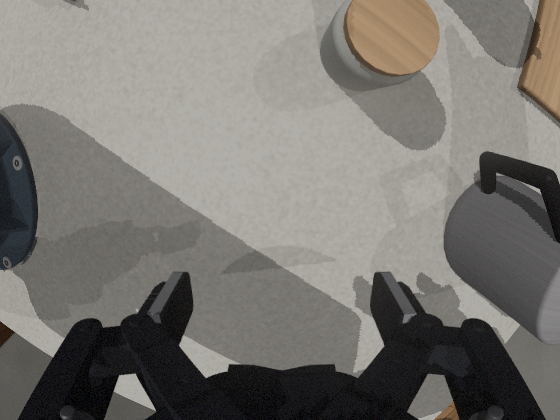

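Candidates for the scoop in the top view are the red scoop (375,132), a large steel scoop (275,281), and a smaller steel scoop on the dock (342,222). The dock one fits: steel, not red, the smaller of the two, and its handle is under the hood. I'll confirm it in an enlarged crop.

Run:
```python
import cv2
a=cv2.imread("pics/top0.png")[160:260,290:390]
cv2.imwrite("pics/c1.png",cv2.resize(a,None,fx=6,fy=6,interpolation=cv2.INTER_CUBIC))
a=cv2.imread("pics/scene0.png")[180:260,180:260]
cv2.imwrite("pics/c2.png",cv2.resize(a,None,fx=7,fy=7,interpolation=cv2.INTER_CUBIC))
```

```text
(no output)
```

View pics/c1.png

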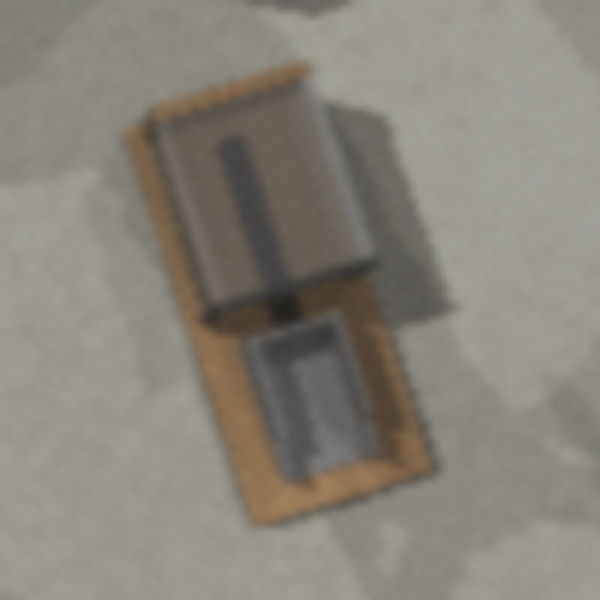

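View pics/c2.png

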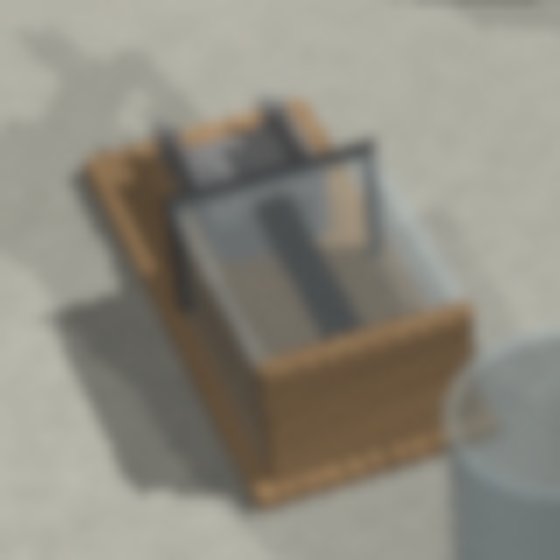

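```bash
cat > h.py <<'E'
import numpy as np, pickle, cv2
from scipy.optimize import least_squares
def proj(f,X):
    return cv2.projectPoints(np.asarray(X,float).reshape(-1,1,3),cv2.Rodrigues(f["R"])[0],f["t"],f["camera_matrix"],None)[0].reshape(-1,2)
def back(f,uv,z):
    d=f["R"].T@np.linalg.inv(f["camera_matrix"])@np.array([uv[0],uv[1],1.]); c=-f["R"].T@f["t"]
    return c+d*(z-c[2])/d[2]
def place(p,L,z0=0):
    L=np.asarray(L,float); c,s=np.cos(p[2]),np.sin(p[2])
    return np.c_[p[0]+c*L[:,0]-s*L[:,1],p[1]+s*L[:,0]+c*L[:,1],L[:,2]+z0]
def fit(obs,p0,z0=0):
    # obs: list of (frame, local pts, pixels)
    r=least_squares(lambda p:np.concatenate([(proj(f,place(p,L,z0))-P).ravel() for f,L,P in obs]),p0,loss='soft_l1')
    return r.x,r.fun.reshape(-1,2).round(1)
def cr(P,k,u,v): return (np.array(P,float)+.5)/k-.5+[u,v]
E
python3 - <<'E'
from h import *
T=pickle.load(open("top0.pkl","rb"));S=pickle.load(open("scene0.pkl","rb"))
m=1e-3
Ld=np.array([[-100,46,10],[-100,-46,10],[105,46,10],[0,39,65],[0,-39,65]])*m
Pd=cr([[252,522],[437,468],[128,130],[210,318],[378,265]],6,290,160)
p,r=fit([(T,Ld,Pd)],[.4,-.1,.2]); print(p,r.tolist())
Lds=np.array([[-100,46,10],[105,46,0],[0,39,65],[0,-39,65]])*m
Pds=cr([[85,165],[258,505],[180,205],[372,148]],7,180,180)
p2,r=fit([(S,Lds,Pds)],p); print(p2,r.tolist())
pd,r=fit([(T,Ld,Pd),(S,Lds,Pds)],p); print("dock",pd,r.tolist())
Ls=np.array([[-35,-23,32],[-35,23,32],[-130,0,30]])*m
Ps=cr([[245,340],[340,312],[232,138]],6,290,160)
ps,r=fit([(T,Ls,Ps)],[pd[0],pd[1],pd[2]+np.pi],.01); print("scoop",ps,np.degrees(ps[2]-np.pi-pd[2]),r.tolist())
c,s=np.cos(pd[2]),np.sin(pd[2]);print("in dock",np.array([[c,s],[-s,c]])@(ps[:2]-pd[:2]))
# coaster
for n,f in(("T",T),("S",S)):
    hsv=cv2.cvtColor(f["image"],cv2.COLOR_BGR2HSV); k=cv2.inRange(hsv,(50,100,40),(75,255,255))
    v,u=np.nonzero(k); print(n,len(u),u.mean(),v.mean(),u.min(),u.max(),v.min(),v.max(),back(f,(u.mean(),v.mean()),.005))
for n,uv,z in(("mug0",(235,140),.07),("mug1",(307,138),.07),("teapot",(125,182),.135),("jar",(451,268),.13),("bigscoop",(295,281),.03),("bighandle",(228,277),.03)):print(n,back(T,uv,z))
E
```

```text
[ 0.56910965 -0.18260987  0.28486377] [[0.3, 1.0], [-0.5, 0.5], [-0.8, -0.4], [1.5, -0.8], [-0.1, -0.2]]
[ 0.5822319  -0.25426858  0.15761323] [[9.8, -4.3], [1.3, 0.7], [-1.0, -2.3], [-59.4, 11.9]]
dock [ 0.57040493 -0.18497123  0.27032376] [[0.6, 0.4], [-0.1, 0.4], [0.4, -1.2], [2.2, -1.4], [0.8, -0.4], [30.2, -9.4], [32.7, -8.2], [25.5, -8.7], [-31.1, 7.3]]
scoop [ 0.5203904 -0.1926599  3.4127047] 0.045165694023205055 [[0.2, -0.0], [-0.2, 0.1], [-0.0, -0.1]]
in dock [-0.05025143  0.0059466 ]
T 1202 215.89517470881864 201.95757071547422 197 235 183 221 [0.59942781 0.16838355 0.005     ]
S 682 360.09824046920824 202.85043988269794 331 559 0 225 [0.55082437 0.20884622 0.005     ]
mug0 [0.76570992 0.1062182  0.07      ]
mug1 [ 0.76890547 -0.09735229  0.07      ]
teapot [0.63723088 0.38857268 0.135     ]
jar [ 0.39825257 -0.45680755  0.13      ]
bigscoop [ 0.36792724 -0.0561686   0.03      ]
bighandle [0.38275308 0.13164813 0.03      ]
```

Run:
```python
from h import *
T=pickle.load(open("top0.pkl","rb"));S=pickle.load(open("scene0.pkl","rb"))
m=1e-3
Ld=np.array([[-100,46,10],[-100,-46,10],[105,46,10],[0,39,65],[0,-39,65]])*m
Pd=cr([[252,522],[437,468],[128,130],[210,318],[378,265]],6,290,160)
Lds=np.array([[-100,-46,10],[-100,46,10],[105,-46,0],[0,-39,65],[0,39,65]])*m
Pds=cr([[85,165],[300,100],[258,505],[180,205],[372,148]],7,180,180)
p,r=fit([(S,Lds,Pds)],[.57,-.18,.28]); print(p,r.tolist())
pd,r=fit([(T,Ld,Pd),(S,Lds,Pds)],p); print("dock",pd,r.tolist())
f=S
hsv=cv2.cvtColor(f["image"],cv2.COLOR_BGR2HSV); k=cv2.inRange(hsv,(50,100,40),(75,255,255));k[:195]=0;k[:,400:]=0
v,u=np.nonzero(k);print(u.min(),u.max(),v.min(),v.max(), [back(S,q,.005) for q in((u.min(),v[u==u.min()].mean()),(u.max(),v[u==u.max()].mean()))])
```

```text
[ 0.57205314 -0.17989218  0.28663312] [[-0.3, -0.4], [0.7, 0.1], [0.7, 2.9], [-1.5, -0.4], [-0.0, -0.5]]
dock [ 0.56987654 -0.18095842  0.28877247] [[-0.1, 0.7], [-1.0, 0.1], [-1.5, -0.5], [0.9, -1.0], [-0.7, -0.5], [-0.8, -0.8], [0.2, -0.4], [0.3, 2.3], [-2.0, -0.9], [-0.5, -1.0]]
331 373 203 225 [array([0.59076259, 0.11601034, 0.005     ]), array([0.61702002, 0.22528332, 0.005     ])]
```

```bash
cat >> h.py <<'E'
from scipy.spatial.transform import Rotation as Ro
from plant import robot
def state():
    s=robot.read_state(); q=s["eef_rot"]; R=Ro.from_quat([q[1],q[2],q[3],q[0]]).as_matrix()
    return s,R
def goto(xyz,psi=None):
    s,R=state()
    if psi is not None:
        Rt=np.array([[np.cos(psi),np.sin(psi),0],[np.sin(psi),-np.cos(psi),0],[0,0,-1]])
        a=np.degrees(Ro.from_matrix(R.T@Rt).as_rotvec()).round(2)
    else: a=None
    print("d",(1e3*R.T@(np.array(xyz)-s["ee_pos"])).round(1),"rot",a,"t",s["clock"],"pos",s["ee_pos"].round(4),"psi",np.arctan2(R[1,0],R[0,0]).round(4),"F",s["force"].round(1),"w",round(s["grip_width"]*1e3,1),"q",s["q"].round(2))
E
python3 - <<'E'
from h import *
goto([.530,-.190,.25],.271)
W=pickle.load(open("wrist0.pkl","rb")); s,R=state()
c=-W["R"].T@W["t"]; print("cam in tool",R.T@(c-s["ee_pos"]), R.T@W["R"].T)
E
```

```text
d [388.2 -92.    0. ] rot [-5.000e-02  1.000e-02  1.116e+01] t 0.15 pos [ 0.2245 -0.4465  0.2499] psi 0.4658 F [0.1 0.1 0.1] w 85.5 q [-1.11  0.21 -0.03  1.32 -0.    1.57]
cam in tool [ 7.87439230e-02 -1.18693126e-05 -1.24208520e-01] [[-1.60326590e-04 -9.52047189e-01 -3.05951179e-01]
 [ 9.99999667e-01  9.20579844e-05 -8.10489057e-04]
 [ 7.99789077e-04 -3.05951207e-01  9.52046858e-01]]
```

Request:
servo_tool([
  {"dx": 39,"dy": -9,"az": 1.1},
  {"dx": 78,"dy": -18,"az": 2.2},
  {"dx": 117,"dy": -28,"az": 3.3},
  {"dx": 156,"dy": -37,"az": 4.5},
  {"dx": 194,"dy": -46,"az": 5.6},
  {"dx": 233,"dy": -55,"az": 6.7},
  {"dx": 272,"dy": -64,"az": 7.8},
  {"dx": 310,"dy": -74,"az": 8.9},
  {"dx": 349,"dy": -83,"az": 10},
  {"dx": 388,"dy": -92,"az": 11.2},
  {"dx": 388,"dy": -92,"az": 11.2},
  {"dx": 388,"dy": -92,"az": 11.2},
  {"dx": 388,"dy": -92,"az": 11.2},
  {"dx": 388,"dy": -92,"az": 11.2},
  {"dx": 388,"dy": -92,"az": 11.2},
])

```text
invalid input
```

Run:
```python
from h import *
goto([.530,-.190,.08],.271)
for n in("wrist","top"):
    f=robot.grab_frame(n);pickle.dump(f,open(n+"1.pkl","wb"));cv2.imwrite(f"pics/{n}1.png",f["image"])
```

```text
d [388.2 -91.8 170. ] rot [-5.000e-02  1.000e-02  1.116e+01] t 0.15 pos [ 0.2245 -0.4465  0.2499] psi 0.4658 F [0.1 0.1 0.1] w 85.5 q [-1.11  0.21 -0.03  1.32 -0.    1.57]
```

View pics/wrist1.png

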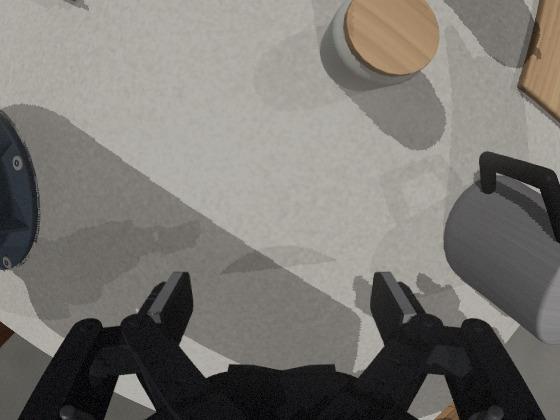

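The call was refused, so the arm did not move (same picture as before). I'll fill in every key.

Request:
servo_tool([
  {"dx": 39,"dy": -9,"dz": 0,"ax": 0,"ay": 0,"az": 1.1,"gripper": 85},
  {"dx": 78,"dy": -18,"dz": 0,"ax": 0,"ay": 0,"az": 2.2,"gripper": 85},
  {"dx": 117,"dy": -28,"dz": 0,"ax": 0,"ay": 0,"az": 3.3,"gripper": 85},
  {"dx": 156,"dy": -37,"dz": 0,"ax": 0,"ay": 0,"az": 4.5,"gripper": 85},
  {"dx": 194,"dy": -46,"dz": 0,"ax": 0,"ay": 0,"az": 5.6,"gripper": 85},
  {"dx": 233,"dy": -55,"dz": 0,"ax": 0,"ay": 0,"az": 6.7,"gripper": 85},
  {"dx": 272,"dy": -64,"dz": 0,"ax": 0,"ay": 0,"az": 7.8,"gripper": 85},
  {"dx": 310,"dy": -74,"dz": 0,"ax": 0,"ay": 0,"az": 8.9,"gripper": 85},
  {"dx": 349,"dy": -83,"dz": 0,"ax": 0,"ay": 0,"az": 10,"gripper": 85},
  {"dx": 388,"dy": -92,"dz": 0,"ax": 0,"ay": 0,"az": 11.2,"gripper": 85},
  {"dx": 388,"dy": -92,"dz": 0,"ax": 0,"ay": 0,"az": 11.2,"gripper": 85},
  {"dx": 388,"dy": -92,"dz": 0,"ax": 0,"ay": 0,"az": 11.2,"gripper": 85},
  {"dx": 388,"dy": -92,"dz": 0,"ax": 0,"ay": 0,"az": 11.2,"gripper": 85},
  {"dx": 388,"dy": -92,"dz": 0,"ax": 0,"ay": 0,"az": 11.2,"gripper": 85},
])

```text
clock: 1.42
ee_pos: [0.5292, -0.191, 0.2503]
eef_rot: [0.0, 0.991, 0.134, -0.0]
force: [-0.4, 0.1, 0.8]
grip_width: 0.0852
```

Run:
```python
from h import *
goto([.530,-.190,.08],.271)
for n in("wrist",):
    f=robot.grab_frame(n);pickle.dump(f,open(n+"2.pkl","wb"));cv2.imwrite(f"pics/{n}2.png",f["image"])
```

```text
d [  1.1  -0.7 170.3] rot [ 0.    0.02 -0.09] t 1.4167 pos [ 0.5292 -0.191   0.2503] psi 0.2695 F [-0.4  0.1  0.8] w 85.2 q [-0.35  0.35  0.14  1.37 -0.    2.53]
```

View pics/wrist2.png

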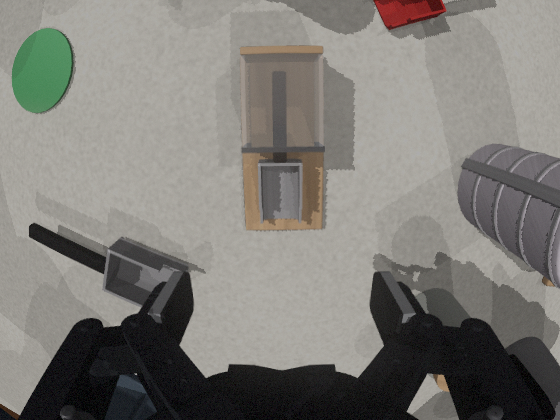

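Run:
```python
import cv2
a=cv2.imread("pics/wrist2.png")[40:240,225:345]
cv2.imwrite("pics/c3.png",cv2.resize(a,None,fx=3,fy=3,interpolation=cv2.INTER_CUBIC))
a=cv2.imread("pics/wrist2.png")[135:240,232:337]
cv2.imwrite("pics/c4.png",cv2.resize(a,None,fx=5.5,fy=5.5,interpolation=cv2.INTER_CUBIC))
```

```text
(no output)
```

View pics/c3.png

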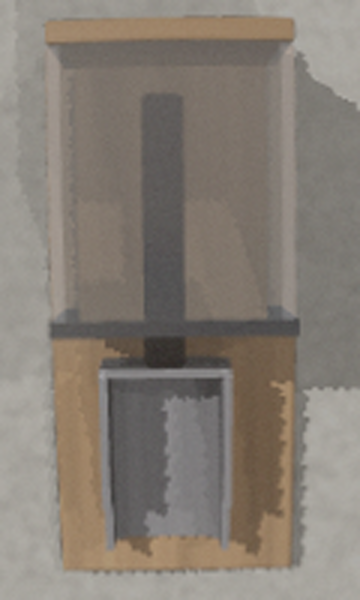

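View pics/c4.png

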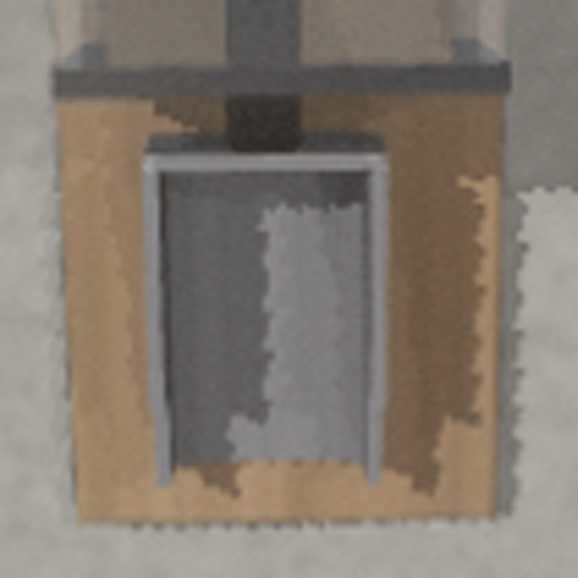

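```bash
cat >> h.py <<'E'
def fproj(f,X):
    K=f["camera_matrix"]
    return cv2.fisheye.projectPoints(np.asarray(X,float).reshape(-1,1,3),cv2.Rodrigues(f["R"])[0],f["t"].reshape(3,1),K,np.zeros(4))[0].reshape(-1,2)
def ffit(obs,p0,z0=0):
    r=least_squares(lambda p:np.concatenate([(fproj(f,place(p,L,z0))-P).ravel() for f,L,P in obs]),p0,loss='soft_l1')
    return r.x,r.fun.reshape(-1,2).round(1)
def indock(pd,ps):
    c,s=np.cos(pd[2]),np.sin(pd[2]); return (np.array([[c,s],[-s,c]])@(ps[:2]-pd[:2])).round(4),np.degrees(ps[2]-pd[2])
E
python3 - <<'E'
from h import *
W=pickle.load(open("wrist2.pkl","rb"));m=1e-3
L=np.array([[-35,-23,32],[-35,23,32],[35,-23,20],[35,23,20]])*m
P=cr([[145,153],[388,152],[163,487],[378,485]],5.5,232,135)
ps,r=ffit([(W,L,P)],[.52,-.193,3.41],.01);print("scoop",ps,ps[2]-np.pi,r.tolist())
L=np.array([[-100,46,10],[-100,-46,10],[0,39,65],[0,-39,65],[103,39,65],[103,-39,65]])*m
P=np.r_[cr([[80,522],[498,519],[57,96],[507,93]],5.5,232,135),cr([[48,20],[293,20]],3,225,40)]
pd,r=ffit([(W,L,P)],[.57,-.181,.287]);print("dock",pd,r.tolist()); print(indock(pd,ps))
c,s=np.cos(ps[2]),np.sin(ps[2]); g=ps[:2]+np.array([c,s])*-.010; print(g)
goto([g[0],g[1],.08],ps[2]-np.pi);goto([g[0],g[1],.037],ps[2]-np.pi)
E
```

```text
scoop [ 0.52178208 -0.19172772  3.41943903] 0.2778463802500468 [[-0.2, 0.3], [0.2, 0.1], [-1.0, -0.2], [0.8, -0.2]]
dock [ 0.56973472 -0.18126322  0.28296984] [[-0.5, 0.7], [-0.0, 0.3], [0.4, 0.4], [-0.0, -0.0], [-0.8, -0.3], [1.0, -1.3]]
(array([-0.049 ,  0.0033]), np.float64(179.7064474250521))
[ 0.53139856 -0.18898487]
d [  2.8  -1.5 170.5] rot [ 0.01  0.   -0.51] t 1.4667 pos [ 0.5291 -0.1911  0.2505] psi 0.269 F [-0.5 -0.5  0.6] w 85.1 q [-0.35  0.34  0.14  1.37 -0.    2.53]
d [  2.8  -1.5 213.5] rot [ 0.01  0.   -0.51] t 1.4667 pos [ 0.5291 -0.1911  0.2505] psi 0.269 F [-0.5 -0.5  0.6] w 85.1 q [-0.35  0.34  0.14  1.37 -0.    2.53]
```

Request:
servo_tool([
  {"dx": 3,"dy": -1.5,"dz": 35,"ax": 0,"ay": 0,"az": -0.5,"gripper": 85},
  {"dx": 3,"dy": -1.5,"dz": 70,"ax": 0,"ay": 0,"az": -0.5,"gripper": 85},
  {"dx": 3,"dy": -1.5,"dz": 105,"ax": 0,"ay": 0,"az": -0.5,"gripper": 85},
  {"dx": 3,"dy": -1.5,"dz": 135,"ax": 0,"ay": 0,"az": -0.5,"gripper": 85},
  {"dx": 3,"dy": -1.5,"dz": 160,"ax": 0,"ay": 0,"az": -0.5,"gripper": 85},
  {"dx": 3,"dy": -1.5,"dz": 180,"ax": 0,"ay": 0,"az": -0.5,"gripper": 85},
  {"dx": 3,"dy": -1.5,"dz": 195,"ax": 0,"ay": 0,"az": -0.5,"gripper": 85},
  {"dx": 3,"dy": -1.5,"dz": 207,"ax": 0,"ay": 0,"az": -0.5,"gripper": 85},
  {"dx": 3,"dy": -1.5,"dz": 213,"ax": 0,"ay": 0,"az": -0.5,"gripper": 85},
  {"dx": 3,"dy": -1.5,"dz": 213,"ax": 0,"ay": 0,"az": -0.5,"gripper": 85},
  {"dx": 3,"dy": -1.5,"dz": 213,"ax": 0,"ay": 0,"az": -0.5,"gripper": 85},
  {"dx": 3,"dy": -1.5,"dz": 213,"ax": 0,"ay": 0,"az": -0.5,"gripper": 85},
])

```text
clock: 2.47
ee_pos: [0.5328, -0.1885, 0.0383]
eef_rot: [0.0, 0.99, 0.139, 0.001]
force: [0.8, -0.7, 0.5]
grip_width: 0.0848
```

Run:
```python
from h import *
goto([.5314,-.1890,.037],.278)
f=robot.grab_frame("wrist");cv2.imwrite("pics/wrist3.png",f["image"])
```

```text
d [-1.5  0.1  1.3] rot [ 0.05 -0.06  0.03] t 2.4667 pos [ 0.5328 -0.1885  0.0383] psi 0.2785 F [ 0.8 -0.7  0.5] w 84.8 q [-0.34  0.47 -0.23  0.87 -0.    2.52]
```

View pics/wrist3.png

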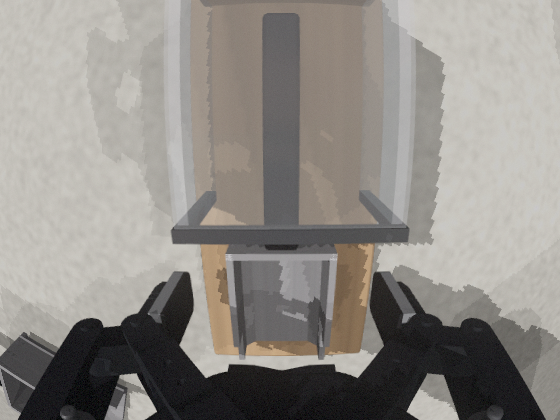

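The bowl (rim corners at 228,258 and 336,254) sits between the open fingers, with the steel mouth edge ahead of them. I'll close on it.

Request:
servo_tool([
  {"dx": 0,"dy": 0,"dz": 0,"ax": 0,"ay": 0,"az": 0,"gripper": 20},
  {"dx": 0,"dy": 0,"dz": 0,"ax": 0,"ay": 0,"az": 0,"gripper": 20},
  {"dx": 0,"dy": 0,"dz": 0,"ax": 0,"ay": 0,"az": 0,"gripper": 20},
  {"dx": 0,"dy": 0,"dz": 0,"ax": 0,"ay": 0,"az": 0,"gripper": 20},
  {"dx": 0,"dy": 0,"dz": 0,"ax": 0,"ay": 0,"az": 0,"gripper": 20},
  {"dx": 0,"dy": 0,"dz": 0,"ax": 0,"ay": 0,"az": 0,"gripper": 20},
  {"dx": 0,"dy": 0,"dz": 0,"ax": 0,"ay": 0,"az": 0,"gripper": 20},
  {"dx": 0,"dy": 0,"dz": 0,"ax": 0,"ay": 0,"az": 0,"gripper": 20},
])

```text
clock: 3.18
ee_pos: [0.5326, -0.1881, 0.0379]
eef_rot: [0.0, 0.99, 0.139, 0.0]
force: [-3.0, 0.5, 8.5]
grip_width: 0.0448
```

Request:
servo_tool([
  {"dx": 0,"dy": 0,"dz": -3,"ax": 0,"ay": 0,"az": 0,"gripper": 20},
  {"dx": 0,"dy": 0,"dz": -6,"ax": 0,"ay": 0,"az": 0,"gripper": 20},
  {"dx": 0,"dy": 0,"dz": -6,"ax": 0,"ay": 0,"az": 0,"gripper": 20},
  {"dx": 0,"dy": 0,"dz": -6,"ax": 0,"ay": 0,"az": 0,"gripper": 20},
])

```text
clock: 3.52
ee_pos: [0.5325, -0.188, 0.0435]
eef_rot: [0.0, 0.99, 0.139, 0.0]
force: [-0.2, 0.4, -0.6]
grip_width: 0.0446
```

Run:
```python
from h import *
goto([.5314,-.1890,.037],.278)
f=robot.grab_frame("wrist");cv2.imwrite("pics/wrist4.png",f["image"])
```

```text
d [-1.4  0.6  6.5] rot [ 0.01 -0.02  0.06] t 3.5167 pos [ 0.5325 -0.188   0.0435] psi 0.2791 F [-0.2  0.4 -0.6] w 44.6 q [-0.34  0.47 -0.22  0.88  0.    2.52]
```

View pics/wrist4.png

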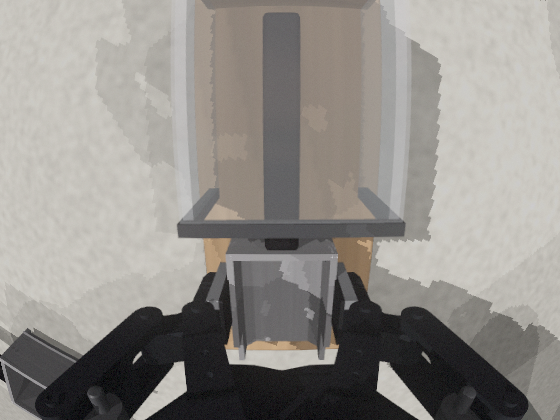

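The scoop is clamped (bowl 228–335, finger pads at each side) and lifted level with the handle still straight. Next I'll draw it out along −x.

Request:
servo_tool([
  {"dx": -5,"dy": 0,"dz": 0,"ax": 0,"ay": 0,"az": 0,"gripper": 20},
  {"dx": -15,"dy": 0,"dz": 0,"ax": 0,"ay": 0,"az": 0,"gripper": 20},
  {"dx": -28,"dy": 0,"dz": 0,"ax": 0,"ay": 0,"az": 0,"gripper": 20},
  {"dx": -42,"dy": 0,"dz": 0,"ax": 0,"ay": 0,"az": 0,"gripper": 20},
  {"dx": -56,"dy": 0,"dz": 0,"ax": 0,"ay": 0,"az": 0,"gripper": 20},
  {"dx": -70,"dy": 0,"dz": 0,"ax": 0,"ay": 0,"az": 0,"gripper": 20},
  {"dx": -84,"dy": 0,"dz": 0,"ax": 0,"ay": 0,"az": 0,"gripper": 20},
  {"dx": -95,"dy": 0,"dz": 0,"ax": 0,"ay": 0,"az": 0,"gripper": 20},
  {"dx": -102,"dy": 0,"dz": 0,"ax": 0,"ay": 0,"az": 0,"gripper": 20},
  {"dx": -105,"dy": 0,"dz": 0,"ax": 0,"ay": 0,"az": 0,"gripper": 20},
  {"dx": -105,"dy": 0,"dz": 0,"ax": 0,"ay": 0,"az": 0,"gripper": 20},
  {"dx": -105,"dy": 0,"dz": 0,"ax": 0,"ay": 0,"az": 0,"gripper": 20},
])

```text
clock: 4.57
ee_pos: [0.4318, -0.217, 0.0434]
eef_rot: [0.0, 0.99, 0.139, 0.0]
force: [0.2, -0.5, -1.6]
grip_width: 0.0445
```

Run:
```python
from h import *
goto([.5314,-.1890,.037],.278)
f=robot.grab_frame("wrist");cv2.imwrite("pics/wrist5.png",f["image"]);pickle.dump(f,open("wrist5.pkl","wb"))
f=robot.grab_frame("top");cv2.imwrite("pics/top5.png",f["image"])
```

```text
d [103.4   0.5   6.5] rot [ 0.01 -0.02  0.06] t 4.5667 pos [ 0.4318 -0.217   0.0434] psi 0.279 F [ 0.2 -0.5 -1.6] w 44.5 q [-0.47  0.32 -0.44  0.8   0.    2.4 ]
```

View pics/wrist5.png

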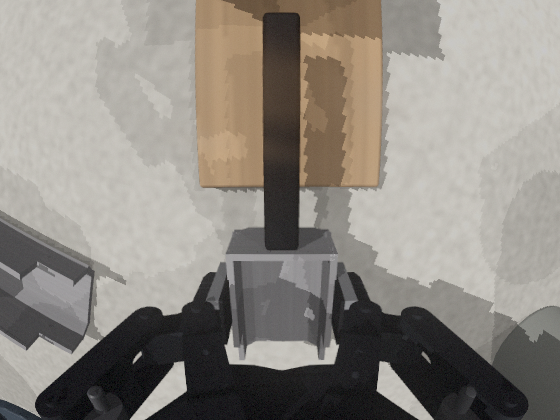

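View pics/top5.png

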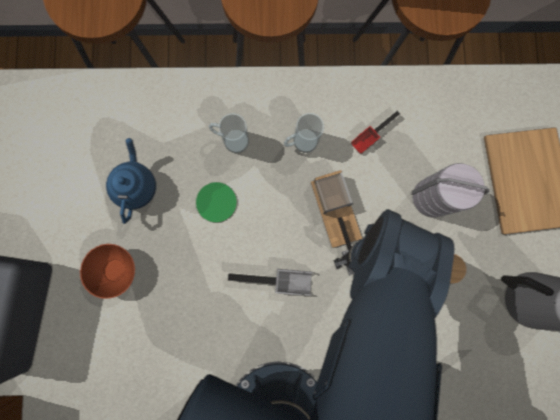

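The scoop is out: the handle end (282,15 in the wrist view) is clear of the mouth. I'll lift it high, carry it across and turn it half round.

Request:
servo_tool([
  {"dx": 0,"dy": 0,"dz": -20,"ax": 0,"ay": 0,"az": 0,"gripper": 20},
  {"dx": 0,"dy": 0,"dz": -50,"ax": 0,"ay": 0,"az": 0,"gripper": 20},
  {"dx": 0,"dy": 0,"dz": -85,"ax": 0,"ay": 0,"az": 0,"gripper": 20},
  {"dx": 0,"dy": 0,"dz": -120,"ax": 0,"ay": 0,"az": 0,"gripper": 20},
  {"dx": 0,"dy": 0,"dz": -145,"ax": 0,"ay": 0,"az": 0,"gripper": 20},
  {"dx": 12,"dy": -15,"dz": -160,"ax": 0,"ay": 0,"az": -3,"gripper": 20},
  {"dx": 32,"dy": -40,"dz": -160,"ax": 0,"ay": 0,"az": -9,"gripper": 20},
  {"dx": 52,"dy": -66,"dz": -160,"ax": 0,"ay": 0,"az": -15,"gripper": 20},
  {"dx": 72,"dy": -92,"dz": -160,"ax": 0,"ay": 0,"az": -21,"gripper": 20},
  {"dx": 92,"dy": -118,"dz": -160,"ax": 0,"ay": 0,"az": -27,"gripper": 20},
  {"dx": 112,"dy": -144,"dz": -160,"ax": 0,"ay": 0,"az": -33,"gripper": 20},
  {"dx": 132,"dy": -170,"dz": -160,"ax": 0,"ay": 0,"az": -39,"gripper": 20},
  {"dx": 152,"dy": -196,"dz": -160,"ax": 0,"ay": 0,"az": -45,"gripper": 20},
  {"dx": 172,"dy": -222,"dz": -160,"ax": 0,"ay": 0,"az": -51,"gripper": 20},
  {"dx": 192,"dy": -247,"dz": -160,"ax": 0,"ay": 0,"az": -57,"gripper": 20},
  {"dx": 212,"dy": -270,"dz": -160,"ax": 0,"ay": 0,"az": -63,"gripper": 20},
  {"dx": 230,"dy": -292,"dz": -160,"ax": 0,"ay": 0,"az": -69,"gripper": 20},
  {"dx": 244,"dy": -309,"dz": -160,"ax": 0,"ay": 0,"az": -75,"gripper": 20},
  {"dx": 253,"dy": -320,"dz": -160,"ax": 0,"ay": 0,"az": -81,"gripper": 20},
  {"dx": 256,"dy": -325,"dz": -160,"ax": 0,"ay": 0,"az": -87,"gripper": 20},
])

```text
clock: 6.33
ee_pos: [0.5887, 0.1686, 0.2026]
eef_rot: [-0.0, 0.62, 0.785, -0.0]
force: [0.3, -0.3, -0.9]
grip_width: 0.0449
```

Request:
servo_tool([
  {"dx": 0,"dy": 0,"dz": 0,"ax": 0,"ay": 0,"az": -6,"gripper": 20},
  {"dx": 0,"dy": 0,"dz": 0,"ax": 0,"ay": 0,"az": -12,"gripper": 20},
  {"dx": 0,"dy": 0,"dz": 0,"ax": 0,"ay": 0,"az": -18,"gripper": 20},
  {"dx": 0,"dy": 0,"dz": 0,"ax": 0,"ay": 0,"az": -24,"gripper": 20},
  {"dx": 0,"dy": 0,"dz": 0,"ax": 0,"ay": 0,"az": -30,"gripper": 20},
  {"dx": 0,"dy": 0,"dz": 0,"ax": 0,"ay": 0,"az": -36,"gripper": 20},
  {"dx": 0,"dy": 0,"dz": 0,"ax": 0,"ay": 0,"az": -42,"gripper": 20},
  {"dx": 0,"dy": 0,"dz": 0,"ax": 0,"ay": 0,"az": -48,"gripper": 20},
  {"dx": 0,"dy": 0,"dz": 0,"ax": 0,"ay": 0,"az": -54,"gripper": 20},
  {"dx": 0,"dy": 0,"dz": 0,"ax": 0,"ay": 0,"az": -60,"gripper": 20},
  {"dx": 0,"dy": 0,"dz": 0,"ax": 0,"ay": 0,"az": -66,"gripper": 20},
  {"dx": 0,"dy": 0,"dz": 0,"ax": 0,"ay": 0,"az": -72,"gripper": 20},
  {"dx": 0,"dy": 0,"dz": 0,"ax": 0,"ay": 0,"az": -78,"gripper": 20},
  {"dx": 0,"dy": 0,"dz": 0,"ax": 0,"ay": 0,"az": -84,"gripper": 20},
  {"dx": 0,"dy": 0,"dz": 0,"ax": 0,"ay": 0,"az": -90,"gripper": 20},
  {"dx": 0,"dy": 0,"dz": 0,"ax": 0,"ay": 0,"az": -93,"gripper": 20},
  {"dx": 0,"dy": 0,"dz": 0,"ax": 0,"ay": 0,"az": -93,"gripper": 20},
  {"dx": 0,"dy": 0,"dz": 0,"ax": 0,"ay": 0,"az": -93,"gripper": 20},
])

```text
clock: 7.83
ee_pos: [0.5881, 0.1663, 0.2031]
eef_rot: [-0.0, -0.138, 0.99, 0.0]
force: [0.2, 1.0, -1.3]
grip_width: 0.0447
```

Run:
```python
from h import *
goto([.589,.1658,.034],.287+np.pi)
f=robot.grab_frame("wrist");cv2.imwrite("pics/wrist6.png",f["image"]);pickle.dump(f,open("wrist6.pkl","wb"))
f=robot.grab_frame("scene");cv2.imwrite("pics/scene6.png",f["image"])
```

```text
d [ -0.8  -0.8 169.1] rot [ 0.   -0.01 -0.55] t 7.8333 pos [0.5881 0.1663 0.2031] psi -2.8642 F [ 0.2  1.  -1.3] w 44.7 q [ 0.28  0.46  0.19  1.3   0.   -0.  ]
```

View pics/wrist6.png

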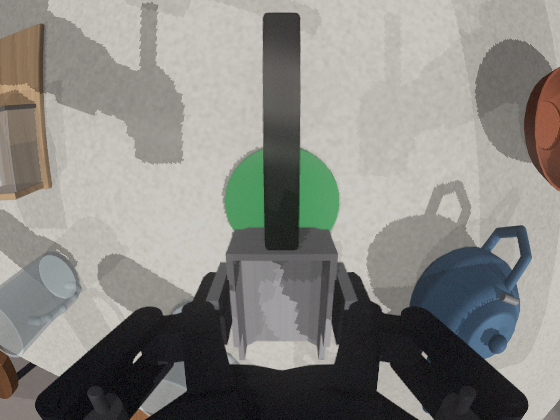

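View pics/scene6.png

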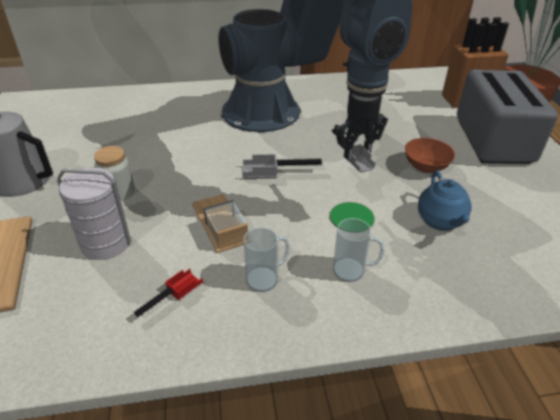

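The coaster (225–340, 150–235) lies centred under the bowl line, and the teapot and mugs are clear. Lowering.

Request:
servo_tool([
  {"dx": 0,"dy": -1,"dz": 30,"ax": 0,"ay": 0,"az": -0.5,"gripper": 20},
  {"dx": 0,"dy": -1,"dz": 60,"ax": 0,"ay": 0,"az": -0.5,"gripper": 20},
  {"dx": 0,"dy": -1,"dz": 90,"ax": 0,"ay": 0,"az": -0.5,"gripper": 20},
  {"dx": 0,"dy": -1,"dz": 115,"ax": 0,"ay": 0,"az": -0.5,"gripper": 20},
  {"dx": 0,"dy": -1,"dz": 135,"ax": 0,"ay": 0,"az": -0.5,"gripper": 20},
  {"dx": 0,"dy": -1,"dz": 150,"ax": 0,"ay": 0,"az": -0.5,"gripper": 20},
  {"dx": 0,"dy": -1,"dz": 160,"ax": 0,"ay": 0,"az": -0.5,"gripper": 20},
  {"dx": 0,"dy": -1,"dz": 165,"ax": 0,"ay": 0,"az": -0.5,"gripper": 20},
  {"dx": 0,"dy": -1,"dz": 167,"ax": 0,"ay": 0,"az": -0.5,"gripper": 20},
  {"dx": 0,"dy": -1,"dz": 168,"ax": 0,"ay": 0,"az": -0.5,"gripper": 20},
  {"dx": 0,"dy": -1,"dz": 168,"ax": 0,"ay": 0,"az": -0.5,"gripper": 20},
  {"dx": 0,"dy": -1,"dz": 168,"ax": 0,"ay": 0,"az": -0.5,"gripper": 20},
])

```text
clock: 8.93
ee_pos: [0.5889, 0.1652, 0.0362]
eef_rot: [0.001, -0.143, 0.99, 0.0]
force: [1.2, 0.0, -0.3]
grip_width: 0.0447
```

Request:
servo_tool([
  {"dx": 0,"dy": 0,"dz": 1,"ax": 0,"ay": 0,"az": 0,"gripper": 20},
  {"dx": 0,"dy": 0,"dz": 2,"ax": 0,"ay": 0,"az": 0,"gripper": 20},
  {"dx": 0,"dy": 0,"dz": 2,"ax": 0,"ay": 0,"az": 0,"gripper": 20},
  {"dx": 0,"dy": 0,"dz": 2,"ax": 0,"ay": 0,"az": 0,"gripper": 20},
])

```text
clock: 9.27
ee_pos: [0.5883, 0.165, 0.0333]
eef_rot: [-0.0, -0.143, 0.99, 0.0]
force: [0.1, -0.4, -1.0]
grip_width: 0.0451
```

Request:
servo_tool([
  {"dx": 0,"dy": 0,"dz": 1,"ax": 0,"ay": 0,"az": 0,"gripper": 20},
  {"dx": 0,"dy": 0,"dz": 1,"ax": 0,"ay": 0,"az": 0,"gripper": 20},
  {"dx": 0,"dy": 0,"dz": 1,"ax": 0,"ay": 0,"az": 0,"gripper": 20},
])

```text
clock: 9.52
ee_pos: [0.5884, 0.1651, 0.0329]
eef_rot: [0.0, -0.143, 0.99, 0.0]
force: [-4.4, -1.5, 8.1]
grip_width: 0.045
```

Contact at 8 N, so I'm releasing.

Request:
servo_tool([
  {"dx": 0,"dy": 0,"dz": 0,"ax": 0,"ay": 0,"az": 0,"gripper": 55},
  {"dx": 0,"dy": 0,"dz": 0,"ax": 0,"ay": 0,"az": 0,"gripper": 60},
  {"dx": 0,"dy": 0,"dz": 0,"ax": 0,"ay": 0,"az": 0,"gripper": 80},
  {"dx": 0,"dy": 0,"dz": 0,"ax": 0,"ay": 0,"az": 0,"gripper": 80},
  {"dx": 0,"dy": 0,"dz": 0,"ax": 0,"ay": 0,"az": 0,"gripper": 80},
  {"dx": 0,"dy": 0,"dz": 0,"ax": 0,"ay": 0,"az": 0,"gripper": 80},
  {"dx": 0,"dy": 0,"dz": 0,"ax": 0,"ay": 0,"az": 0,"gripper": 80},
])

```text
clock: 10.1
ee_pos: [0.5883, 0.165, 0.0323]
eef_rot: [-0.0, -0.143, 0.99, -0.0]
force: [0.0, 0.6, 0.5]
grip_width: 0.08
```

Request:
servo_tool([
  {"dx": 0,"dy": 0,"dz": -15,"ax": 0,"ay": 0,"az": 0,"gripper": 85},
  {"dx": 0,"dy": 0,"dz": -40,"ax": 0,"ay": 0,"az": 0,"gripper": 85},
  {"dx": 0,"dy": 0,"dz": -70,"ax": 0,"ay": 0,"az": 0,"gripper": 85},
  {"dx": 0,"dy": 0,"dz": -100,"ax": 0,"ay": 0,"az": 0,"gripper": 85},
  {"dx": 0,"dy": 0,"dz": -130,"ax": 0,"ay": 0,"az": 0,"gripper": 85},
  {"dx": 0,"dy": 0,"dz": -150,"ax": 0,"ay": 0,"az": 0,"gripper": 85},
  {"dx": 0,"dy": 0,"dz": -150,"ax": 0,"ay": 0,"az": 0,"gripper": 85},
  {"dx": 0,"dy": 0,"dz": -150,"ax": 0,"ay": 0,"az": 0,"gripper": 85},
])

```text
clock: 10.77
ee_pos: [0.5889, 0.1652, 0.1832]
eef_rot: [0.001, -0.143, 0.99, 0.0]
force: [0.5, -0.2, -0.4]
grip_width: 0.0848
```

Run:
```python
from h import *
goto([.589,.1658,.034],.287+np.pi)
f=robot.grab_frame("wrist");cv2.imwrite("pics/wrist7.png",f["image"]);pickle.dump(f,open("wrist7.pkl","wb"))
cv2.imwrite("pics/c7.png",cv2.resize(f["image"][60:320,190:370],None,fx=2.2,fy=2.2,interpolation=cv2.INTER_CUBIC))
```

```text
d [1.000e-01 5.000e-01 1.492e+02] rot [-0.    0.12  0.04] t 10.7667 pos [0.5889 0.1652 0.1832] psi -2.8538 F [ 0.5 -0.2 -0.4] w 84.8 q [ 0.27  0.46  0.15  1.25  0.   -0.01]
```

View pics/wrist7.png

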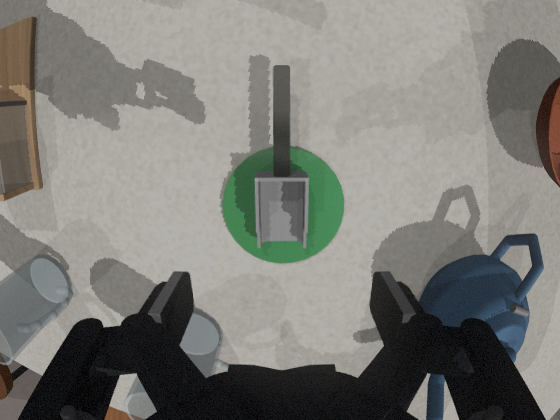

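View pics/c7.png

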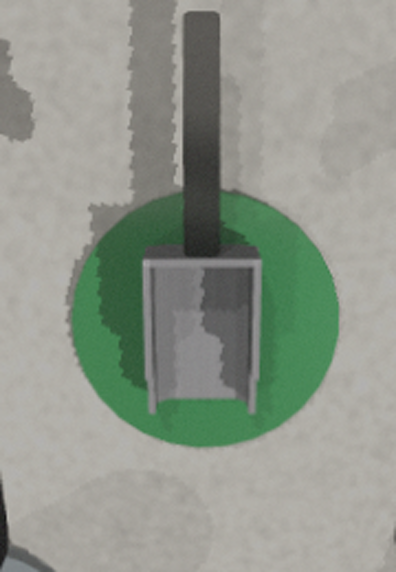

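Run:
```python
from h import *
W=pickle.load(open("wrist7.pkl","rb"));m=1e-3
L=np.array([[-35,-23,32],[-35,23,32],[35,-23,20],[35,23,20],[-130,0,30]])*m
P=cr([[143,262],[262,261],[154,413],[253,413],[201,12]],2.2,190,60)
ps,r=ffit([(W,L,P)],[.6,.169,.287],.005);print("scoop",ps,r.tolist())
Lc=np.array([[60*np.cos(a),60*np.sin(a),5] for a in ps[2]+np.array([0,np.pi/2,-np.pi/2])])*m
Pc=cr([[206,447],[340,318],[72,318]],2.2,190,60)
r=least_squares(lambda p:(fproj(W,Lc+[p[0],p[1],0])-Pc).ravel(),[.6,.169]);print("coaster",r.x,r.fun.round(1))
c,s=np.cos(ps[2]),np.sin(ps[2]); g=ps[:2]+np.array([c,s])*-.085; print(g)
goto([*g,.1832],ps[2]+np.pi);goto([*g,.030],ps[2]+np.pi)
```

```text
scoop [0.60030739 0.16944515 0.29368577] [[-0.0, -0.6], [0.0, -0.4], [-1.8, 0.7], [1.6, 0.4], [0.0, 0.1]]
coaster [0.5983887  0.17030897] [ 0.2 -2.1  0.2  0.6 -0.3  1.3]
[0.5189468  0.14483917]
d [72.2  0.3 -1.2] rot [ 0.   -0.   -0.34] t 10.8167 pos [0.5883 0.165  0.1819] psi -2.8538 F [-0.6  0.6  0.3] w 85.5 q [ 0.27  0.46  0.14  1.25  0.   -0.01]
d [ 72.2   0.3 152. ] rot [ 0.   -0.   -0.34] t 10.8167 pos [0.5883 0.165  0.1819] psi -2.8538 F [-0.6  0.6  0.3] w 85.5 q [ 0.27  0.46  0.14  1.25  0.   -0.01]
```

The scoop stands let go on the coaster, about 2 mm off its centre. Next I'll take it by the handle at x −85.

Request:
servo_tool([
  {"dx": 25,"dy": 0,"dz": 0,"ax": 0,"ay": 0,"az": -0.3,"gripper": 70},
  {"dx": 55,"dy": 0,"dz": 10,"ax": 0,"ay": 0,"az": -0.3,"gripper": 70},
  {"dx": 72,"dy": 0,"dz": 30,"ax": 0,"ay": 0,"az": -0.3,"gripper": 70},
  {"dx": 72,"dy": 0,"dz": 60,"ax": 0,"ay": 0,"az": -0.3,"gripper": 70},
  {"dx": 72,"dy": 0,"dz": 90,"ax": 0,"ay": 0,"az": -0.3,"gripper": 70},
  {"dx": 72,"dy": 0,"dz": 115,"ax": 0,"ay": 0,"az": -0.3,"gripper": 70},
  {"dx": 72,"dy": 0,"dz": 135,"ax": 0,"ay": 0,"az": -0.3,"gripper": 70},
  {"dx": 72,"dy": 0,"dz": 147,"ax": 0,"ay": 0,"az": -0.3,"gripper": 70},
  {"dx": 72,"dy": 0,"dz": 151,"ax": 0,"ay": 0,"az": -0.3,"gripper": 70},
  {"dx": 72,"dy": 0,"dz": 151,"ax": 0,"ay": 0,"az": -0.3,"gripper": 70},
  {"dx": 72,"dy": 0,"dz": 151,"ax": 0,"ay": 0,"az": -0.3,"gripper": 70},
])

```text
clock: 11.73
ee_pos: [0.5191, 0.1446, 0.0313]
eef_rot: [-0.0, -0.146, 0.989, -0.0]
force: [-0.2, 0.6, 0.1]
grip_width: 0.0699
```

Run:
```python
from h import *
goto([.5189,.1448,.030],.2937+np.pi)
f=robot.grab_frame("wrist");cv2.imwrite("pics/wrist8.png",f["image"])
```

```text
d [0.1 0.3 1.3] rot [ 0.   -0.03 -0.04] t 11.7333 pos [0.5191 0.1446 0.0313] psi -2.8486 F [-0.2  0.6  0.1] w 69.9 q [ 0.27  0.43 -0.31  0.83  0.   -0.02]
```

View pics/wrist8.png

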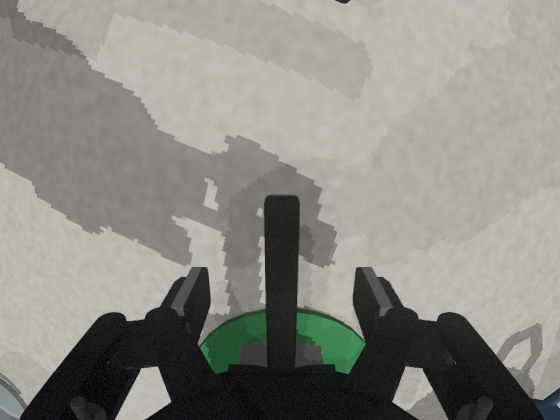

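The handle (281, 195–365) is centred between the fingers. Closing.

Request:
servo_tool([
  {"dx": 0,"dy": 0,"dz": 0,"ax": 0,"ay": 0,"az": 0,"gripper": 0},
  {"dx": 0,"dy": 0,"dz": 0,"ax": 0,"ay": 0,"az": 0,"gripper": 0},
  {"dx": 0,"dy": 0,"dz": 0,"ax": 0,"ay": 0,"az": 0,"gripper": 0},
  {"dx": 0,"dy": 0,"dz": 0,"ax": 0,"ay": 0,"az": 0,"gripper": 0},
  {"dx": 0,"dy": 0,"dz": 0,"ax": 0,"ay": 0,"az": 0,"gripper": 0},
  {"dx": 0,"dy": 0,"dz": 0,"ax": 0,"ay": 0,"az": 0,"gripper": 0},
  {"dx": 0,"dy": 0,"dz": 0,"ax": 0,"ay": 0,"az": 0,"gripper": 0},
  {"dx": 0,"dy": 0,"dz": 0,"ax": 0,"ay": 0,"az": 0,"gripper": 0},
  {"dx": 0,"dy": 0,"dz": 0,"ax": 0,"ay": 0,"az": 0,"gripper": 0},
])

```text
clock: 12.53
ee_pos: [0.5193, 0.1446, 0.0314]
eef_rot: [0.0, -0.146, 0.989, 0.0]
force: [-1.0, -0.5, 3.7]
grip_width: 0.0127
```

Request:
servo_tool([
  {"dx": 0,"dy": 0,"dz": -5,"ax": 0,"ay": 0,"az": 0,"gripper": 0},
  {"dx": 0,"dy": 0,"dz": -15,"ax": 0,"ay": 0,"az": 0,"gripper": 0},
  {"dx": 0,"dy": 0,"dz": -30,"ax": 0,"ay": 0,"az": 0,"gripper": 0},
  {"dx": 0,"dy": 0,"dz": -50,"ax": 0,"ay": 0,"az": 0,"gripper": 0},
  {"dx": 0,"dy": 0,"dz": -70,"ax": 0,"ay": 0,"az": 0,"gripper": 0},
  {"dx": 0,"dy": 0,"dz": -90,"ax": 0,"ay": 0,"az": 0,"gripper": 0},
  {"dx": 0,"dy": 0,"dz": -100,"ax": 0,"ay": 0,"az": 0,"gripper": 0},
  {"dx": 0,"dy": 0,"dz": -100,"ax": 0,"ay": 0,"az": 0,"gripper": 0},
  {"dx": 0,"dy": 0,"dz": -100,"ax": 0,"ay": 0,"az": 0,"gripper": 0},
])

```text
clock: 13.28
ee_pos: [0.5194, 0.1447, 0.1313]
eef_rot: [0.0, -0.146, 0.989, 0.0]
force: [0.4, -1.1, -2.0]
grip_width: 0.0126
```

Run:
```python
from h import *
goto([.5189,.1448,.030],.2937+np.pi)
f=robot.grab_frame("wrist");cv2.imwrite("pics/wrist9.png",f["image"])
f=robot.grab_frame("scene");cv2.imwrite("pics/scene9.png",cv2.resize(f["image"][100:300,220:480],None,fx=3,fy=3,interpolation=cv2.INTER_CUBIC))
```

```text
d [  0.5   0.3 101.3] rot [ 0.    0.04 -0.04] t 13.2833 pos [0.5194 0.1447 0.1313] psi -2.8485 F [ 0.4 -1.1 -2. ] w 12.6 q [ 0.27  0.34 -0.17  1.06  0.   -0.02]
```

View pics/wrist9.png

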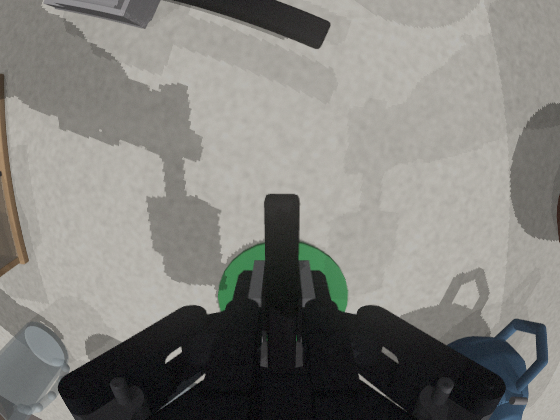

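View pics/scene9.png

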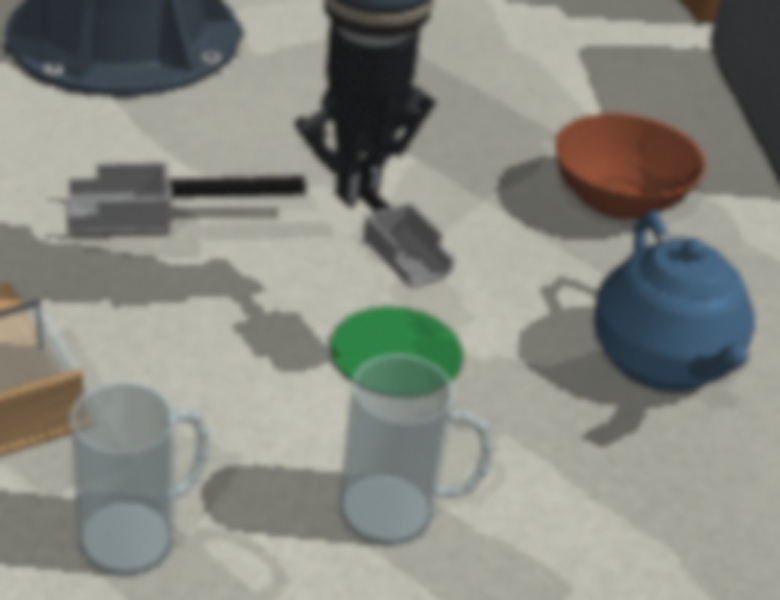

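The handle is held at 12.6 mm opening, and its end is still at (281,195), so nothing slipped; the bowl is level. I'll carry it to the front of the dock.

Request:
servo_tool([
  {"dx": 6,"dy": -10,"dz": 0,"ax": 0,"ay": 0,"az": 0.1,"gripper": 0},
  {"dx": 18,"dy": -28,"dz": 0,"ax": 0,"ay": 0,"az": 0.2,"gripper": 0},
  {"dx": 34,"dy": -53,"dz": 0,"ax": 0,"ay": 0,"az": 0.3,"gripper": 0},
  {"dx": 51,"dy": -80,"dz": 0,"ax": 0,"ay": 0,"az": 0.4,"gripper": 0},
  {"dx": 68,"dy": -108,"dz": 0,"ax": 0,"ay": 0,"az": 0.5,"gripper": 0},
  {"dx": 86,"dy": -136,"dz": 0,"ax": 0,"ay": 0,"az": 0.5,"gripper": 0},
  {"dx": 104,"dy": -164,"dz": 0,"ax": 0,"ay": 0,"az": 0.5,"gripper": 0},
  {"dx": 122,"dy": -192,"dz": 0,"ax": 0,"ay": 0,"az": 0.5,"gripper": 0},
  {"dx": 139,"dy": -220,"dz": 0,"ax": 0,"ay": 0,"az": 0.5,"gripper": 0},
  {"dx": 157,"dy": -248,"dz": 0,"ax": 0,"ay": 0,"az": 0.5,"gripper": 0},
  {"dx": 174,"dy": -275,"dz": 0,"ax": 0,"ay": 0,"az": 0.5,"gripper": 0},
  {"dx": 189,"dy": -298,"dz": 0,"ax": 0,"ay": 0,"az": 0.5,"gripper": 0},
  {"dx": 200,"dy": -316,"dz": 0,"ax": 0,"ay": 0,"az": 0.5,"gripper": 0},
  {"dx": 206,"dy": -325,"dz": 0,"ax": 0,"ay": 0,"az": 0.5,"gripper": 0},
  {"dx": 206,"dy": -325,"dz": 0,"ax": 0,"ay": 0,"az": 0.5,"gripper": 0},
  {"dx": 206,"dy": -325,"dz": 0,"ax": 0,"ay": 0,"az": 0.5,"gripper": 0},
  {"dx": 206,"dy": -325,"dz": 0,"ax": 0,"ay": 0,"az": 0.5,"gripper": 0},
])

```text
clock: 14.8
ee_pos: [0.4158, -0.2252, 0.131]
eef_rot: [-0.0, -0.142, 0.99, 0.0]
force: [0.4, -0.1, -1.6]
grip_width: 0.0125
```

Run:
```python
from h import *
goto([.4162,-.2262,.044],.285+np.pi)
f=robot.grab_frame("top");cv2.imwrite("pics/top10.png",cv2.resize(f["image"][150:290,270:410],None,fx=4.2,fy=4.2,interpolation=cv2.INTER_CUBIC))
f=robot.grab_frame("scene");cv2.imwrite("pics/scene10.png",cv2.resize(f["image"][120:270,130:330],None,fx=4,fy=4,interpolation=cv2.INTER_CUBIC))
```

```text
d [-0.1 -1.1 87. ] rot [ 0.04 -0.02 -0.01] t 14.8 pos [ 0.4158 -0.2252  0.131 ] psi -2.8568 F [ 0.4 -0.1 -1.6] w 12.5 q [-0.5   0.22 -0.34  1.02  0.   -0.78]
```

View pics/top10.png

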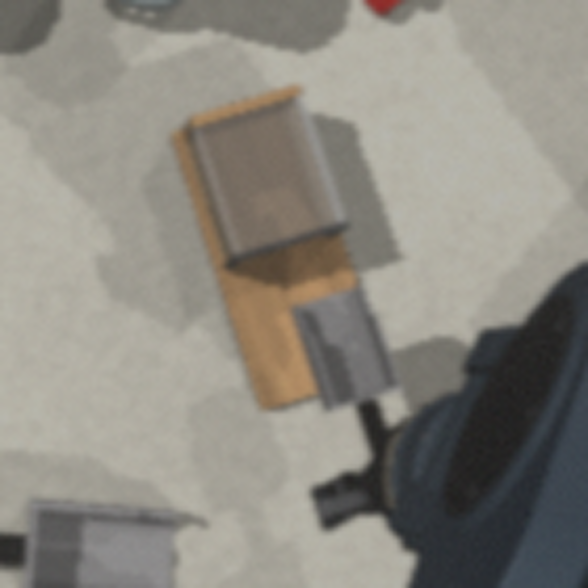

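View pics/scene10.png

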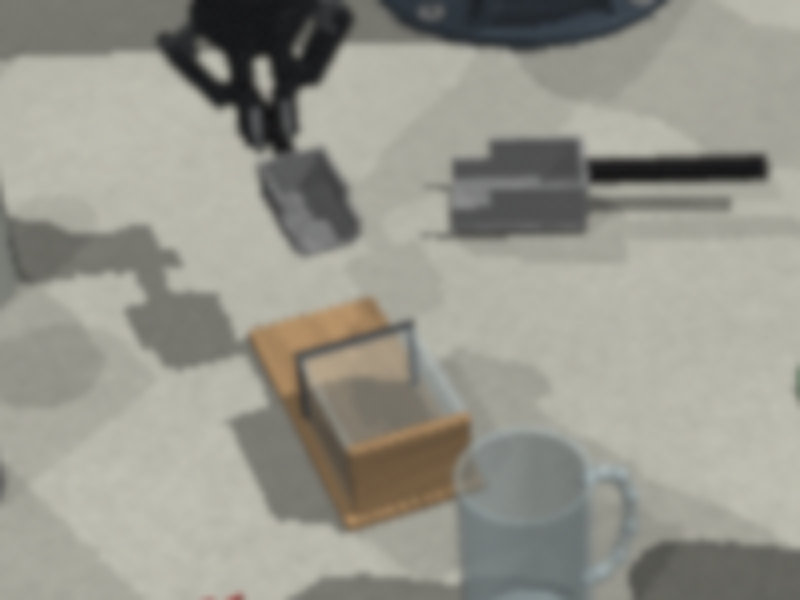

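Request:
servo_tool([
  {"dx": 0,"dy": -1,"dz": 15,"ax": 0,"ay": 0,"az": 0,"gripper": 0},
  {"dx": 0,"dy": -1,"dz": 35,"ax": 0,"ay": 0,"az": 0,"gripper": 0},
  {"dx": 0,"dy": -1,"dz": 55,"ax": 0,"ay": 0,"az": 0,"gripper": 0},
  {"dx": 0,"dy": -1,"dz": 72,"ax": 0,"ay": 0,"az": 0,"gripper": 0},
  {"dx": 0,"dy": -1,"dz": 83,"ax": 0,"ay": 0,"az": 0,"gripper": 0},
  {"dx": 0,"dy": -1,"dz": 88,"ax": 0,"ay": 0,"az": 0,"gripper": 0},
  {"dx": 0,"dy": -1,"dz": 88,"ax": 0,"ay": 0,"az": 0,"gripper": 0},
  {"dx": 0,"dy": -1,"dz": 88,"ax": 0,"ay": 0,"az": 0,"gripper": 0},
])

```text
clock: 15.57
ee_pos: [0.4165, -0.2267, 0.0437]
eef_rot: [0.0, -0.142, 0.99, -0.0]
force: [0.0, -0.1, -0.6]
grip_width: 0.0129
```

Run:
```python
from h import *
goto([.5314,-.1924,.042],.285+np.pi)
f=robot.grab_frame("top");pickle.dump(f,open("top11.pkl","wb"));cv2.imwrite("pics/top11.png",cv2.resize(f["image"][160:260,290:390],None,fx=6,fy=6,interpolation=cv2.INTER_CUBIC))
```

```text
d [-119.9    0.6    1.7] rot [-0.01  0.01 -0.  ] t 15.5667 pos [ 0.4165 -0.2267  0.0437] psi -2.8566 F [ 0.  -0.1 -0.6] w 12.9 q [-0.5   0.31 -0.47  0.8   0.   -0.78]
```

View pics/top11.png

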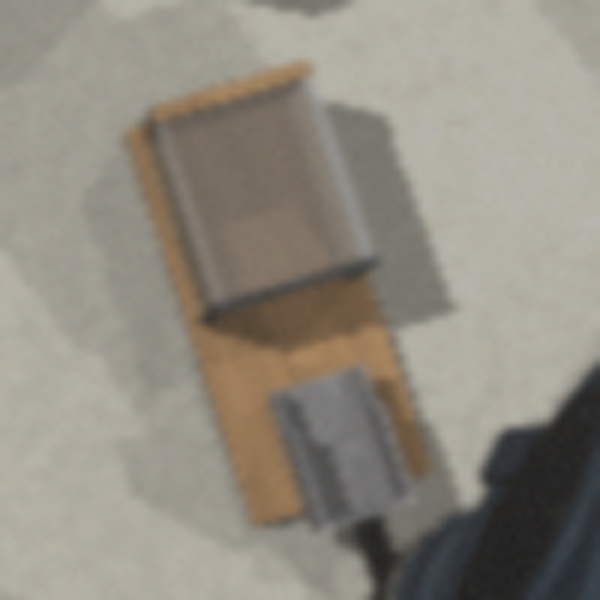

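Run:
```python
from h import *
T=pickle.load(open("top11.pkl","rb"));m=1e-3
L=np.array([[35,23,20],[35,-23,20],[-35,23,32],[-35,-23,32]])*m
P=cr([[274,399],[362,369],[315,528],[412,496]],6,290,160)
ps,r=fit([(T,L,P)],[.498,-.203,.285],.0173);print(ps,r.tolist(),indock(np.array([.5698,-.1812,.285]),ps))
```

```text
[ 0.49624445 -0.20358826  0.26716287] [[-0.7, -1.3], [0.0, -0.9], [0.6, 0.7], [0.0, 1.4]] (array([-0.0769, -0.0008]), np.float64(-1.021992264931937))
```

The bowl is aligned with the mouth: −0.8 mm off in y and −1° in yaw (that yaw is at the image resolution limit). I'll slide it in.

Request:
servo_tool([
  {"dx": -6,"dy": 0,"dz": 1,"ax": 0,"ay": 0,"az": 0,"gripper": 0},
  {"dx": -16,"dy": 0,"dz": 1,"ax": 0,"ay": 0,"az": 0,"gripper": 0},
  {"dx": -28,"dy": 0,"dz": 1,"ax": 0,"ay": 0,"az": 0,"gripper": 0},
  {"dx": -40,"dy": 0,"dz": 1,"ax": 0,"ay": 0,"az": 0,"gripper": 0},
  {"dx": -50,"dy": 0,"dz": 1,"ax": 0,"ay": 0,"az": 0,"gripper": 0},
  {"dx": -57,"dy": 0,"dz": 1,"ax": 0,"ay": 0,"az": 0,"gripper": 0},
  {"dx": -60,"dy": 0,"dz": 1,"ax": 0,"ay": 0,"az": 0,"gripper": 0},
  {"dx": -60,"dy": 0,"dz": 1,"ax": 0,"ay": 0,"az": 0,"gripper": 0},
  {"dx": -60,"dy": 0,"dz": 1,"ax": 0,"ay": 0,"az": 0,"gripper": 0},
])

```text
clock: 16.37
ee_pos: [0.4736, -0.2101, 0.0421]
eef_rot: [-0.0, -0.142, 0.99, 0.0]
force: [0.2, 0.1, -0.9]
grip_width: 0.0129
```

Run:
```python
from h import *
goto([.5314,-.1924,.042],.285+np.pi)
f=robot.grab_frame("top");cv2.imwrite("pics/top12.png",cv2.resize(f["image"][160:260,290:390],None,fx=6,fy=6,interpolation=cv2.INTER_CUBIC))
f=robot.grab_frame("scene");cv2.imwrite("pics/scene12.png",cv2.resize(f["image"][160:260,160:290],None,fx=6,fy=6,interpolation=cv2.INTER_CUBIC))
```

```text
d [-60.4   0.7   0.1] rot [ 0.02 -0.03 -0.03] t 16.3667 pos [ 0.4736 -0.2101  0.0421] psi -2.8571 F [ 0.2  0.1 -0.9] w 12.9 q [-0.42  0.39 -0.35  0.83 -0.   -0.7 ]
```

View pics/top12.png

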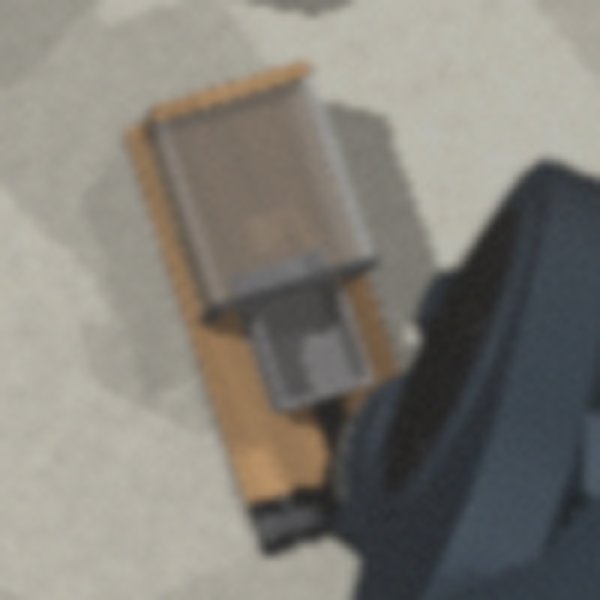

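View pics/scene12.png

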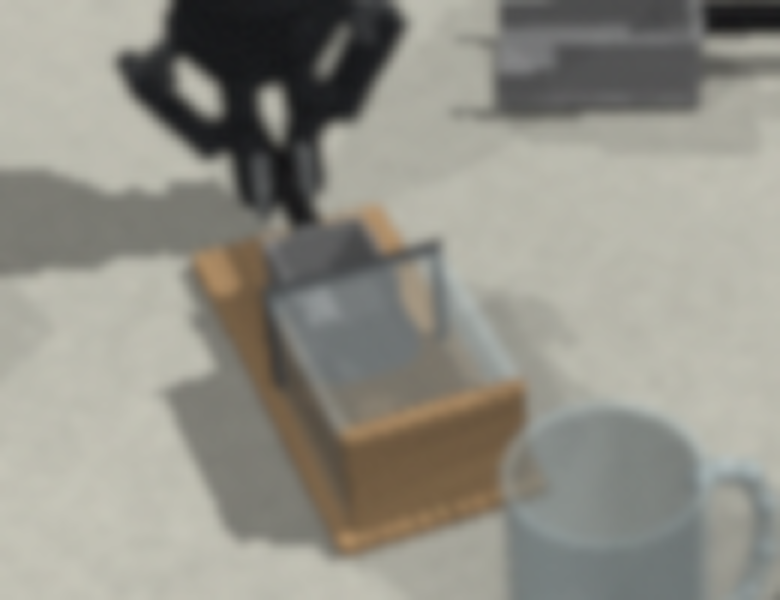

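The lip has entered the mouth with clearance on both sides and no force. I'll go the remaining 60 mm.

Request:
servo_tool([
  {"dx": -6,"dy": 0.5,"dz": 0,"ax": 0,"ay": 0,"az": 0,"gripper": 0},
  {"dx": -16,"dy": 0.5,"dz": 0,"ax": 0,"ay": 0,"az": 0,"gripper": 0},
  {"dx": -27,"dy": 0.5,"dz": 0,"ax": 0,"ay": 0,"az": 0,"gripper": 0},
  {"dx": -38,"dy": 0.5,"dz": 0,"ax": 0,"ay": 0,"az": 0,"gripper": 0},
  {"dx": -48,"dy": 0.5,"dz": 0,"ax": 0,"ay": 0,"az": 0,"gripper": 0},
  {"dx": -56,"dy": 0.5,"dz": 0,"ax": 0,"ay": 0,"az": 0,"gripper": 0},
  {"dx": -61,"dy": 0.5,"dz": 0,"ax": 0,"ay": 0,"az": 0,"gripper": 0},
  {"dx": -61,"dy": 0.5,"dz": 0,"ax": 0,"ay": 0,"az": 0,"gripper": 0},
  {"dx": -61,"dy": 0.5,"dz": 2,"ax": 0,"ay": 0,"az": 0,"gripper": 0},
  {"dx": -61,"dy": 0.5,"dz": 4,"ax": 0,"ay": 0,"az": 0,"gripper": 0},
  {"dx": -61,"dy": 0.5,"dz": 4,"ax": 0,"ay": 0,"az": 0,"gripper": 0},
  {"dx": -61,"dy": 0.5,"dz": 4,"ax": 0,"ay": 0,"az": 0,"gripper": 0},
])

```text
clock: 17.47
ee_pos: [0.5317, -0.1927, 0.0382]
eef_rot: [-0.0, -0.141, 0.99, 0.0]
force: [0.2, 0.2, -1.4]
grip_width: 0.0128
```

Request:
servo_tool([
  {"dx": 0,"dy": 0,"dz": 1,"ax": 0,"ay": 0,"az": 0,"gripper": 0},
  {"dx": 0,"dy": 0,"dz": 1,"ax": 0,"ay": 0,"az": 0,"gripper": 0},
  {"dx": 0,"dy": 0,"dz": 1,"ax": 0,"ay": 0,"az": 0,"gripper": 0},
])

```text
clock: 17.72
ee_pos: [0.5321, -0.1927, 0.0373]
eef_rot: [0.0, -0.142, 0.99, -0.0]
force: [0.5, -0.2, -1.0]
grip_width: 0.0126
```

Request:
servo_tool([
  {"dx": 0,"dy": 0,"dz": 0.8,"ax": 0,"ay": 0,"az": 0,"gripper": 0},
  {"dx": 0,"dy": 0,"dz": 0.8,"ax": 0,"ay": 0,"az": 0,"gripper": 0},
  {"dx": 0,"dy": 0,"dz": 0.8,"ax": 0,"ay": 0,"az": 0,"gripper": 0},
])

```text
clock: 17.97
ee_pos: [0.5322, -0.1927, 0.0366]
eef_rot: [0.0, -0.142, 0.99, -0.0]
force: [-1.5, -0.6, 1.5]
grip_width: 0.0129
```

Run:
```python
from h import *
goto([.5314,-.1924,.0364],.285+np.pi)
f=robot.grab_frame("scene");cv2.imwrite("pics/scene13.png",cv2.resize(f["image"][160:260,160:290],None,fx=6,fy=6,interpolation=cv2.INTER_CUBIC))
f=robot.grab_frame("top");cv2.imwrite("pics/top13.png",cv2.resize(f["image"][160:260,290:390],None,fx=6,fy=6,interpolation=cv2.INTER_CUBIC))
```

```text
d [0.7 0.5 0.2] rot [-0.01  0.   -0.04] t 17.9667 pos [ 0.5322 -0.1927  0.0366] psi -2.8573 F [-1.5 -0.6  1.5] w 12.9 q [-0.35  0.48 -0.22  0.87 -0.   -0.63]
```

View pics/scene13.png

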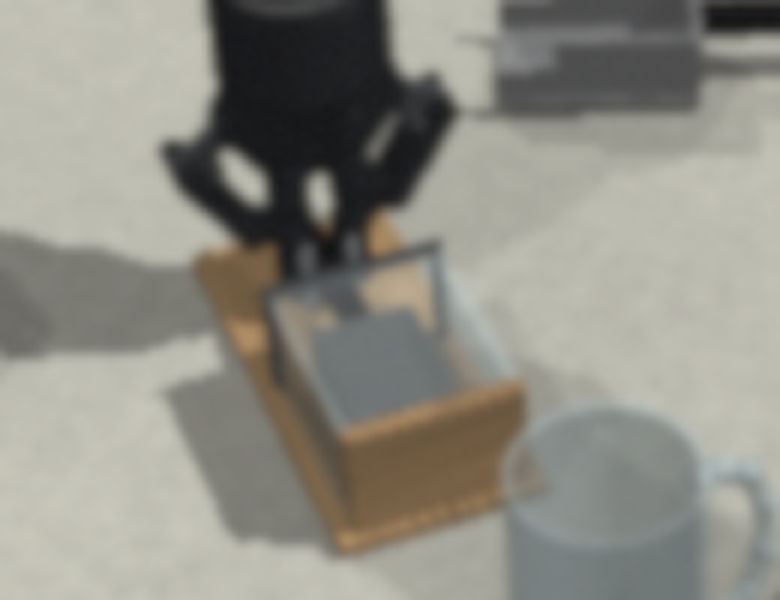

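View pics/top13.png

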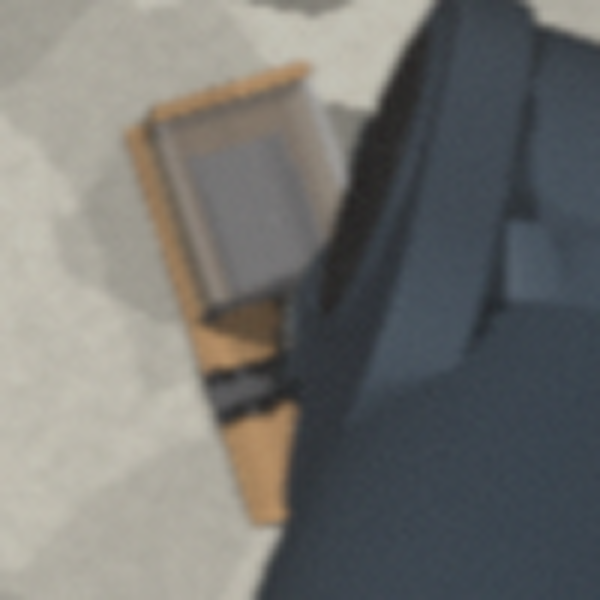

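The bowl is wholly under the hood and lightly touching the board (about 2.5 N change). Releasing and backing off upward.

Request:
servo_tool([
  {"dx": 0,"dy": 0,"dz": 0.3,"ax": 0,"ay": 0,"az": 0,"gripper": 0},
  {"dx": 0,"dy": 0,"dz": 0.3,"ax": 0,"ay": 0,"az": 0,"gripper": 20},
  {"dx": 0,"dy": 0,"dz": 0.3,"ax": 0,"ay": 0,"az": 0,"gripper": 35},
  {"dx": 0,"dy": 0,"dz": 0.3,"ax": 0,"ay": 0,"az": 0,"gripper": 50},
  {"dx": 0,"dy": 0,"dz": 0.3,"ax": 0,"ay": 0,"az": 0,"gripper": 50},
  {"dx": 0,"dy": 0,"dz": 0.3,"ax": 0,"ay": 0,"az": 0,"gripper": 50},
  {"dx": 0,"dy": 0,"dz": 0.3,"ax": 0,"ay": 0,"az": 0,"gripper": 50},
])

```text
clock: 18.65
ee_pos: [0.5322, -0.1926, 0.0362]
eef_rot: [0.0, -0.142, 0.99, 0.0]
force: [-0.3, -0.2, 0.0]
grip_width: 0.0499
```

Request:
servo_tool([
  {"dx": 0,"dy": 0,"dz": -10,"ax": 0,"ay": 0,"az": 0,"gripper": 50},
  {"dx": 0,"dy": 0,"dz": -30,"ax": 0,"ay": 0,"az": 0,"gripper": 50},
  {"dx": 0,"dy": 0,"dz": -60,"ax": 0,"ay": 0,"az": 0,"gripper": 50},
  {"dx": 5,"dy": 0,"dz": -95,"ax": 0,"ay": 0,"az": 0,"gripper": 50},
  {"dx": 20,"dy": 0,"dz": -130,"ax": 0,"ay": 0,"az": 0,"gripper": 50},
  {"dx": 45,"dy": 0,"dz": -155,"ax": 0,"ay": 0,"az": 0,"gripper": 50},
  {"dx": 75,"dy": 0,"dz": -170,"ax": 0,"ay": 0,"az": 0,"gripper": 50},
  {"dx": 105,"dy": 0,"dz": -180,"ax": 0,"ay": 0,"az": 0,"gripper": 50},
  {"dx": 130,"dy": 0,"dz": -185,"ax": 0,"ay": 0,"az": 0,"gripper": 50},
  {"dx": 140,"dy": 0,"dz": -185,"ax": 0,"ay": 0,"az": 0,"gripper": 50},
  {"dx": 140,"dy": 0,"dz": -185,"ax": 0,"ay": 0,"az": 0,"gripper": 50},
  {"dx": 140,"dy": 0,"dz": -185,"ax": 0,"ay": 0,"az": 0,"gripper": 50},
])

```text
clock: 19.65
ee_pos: [0.398, -0.2319, 0.2216]
eef_rot: [0.0, -0.141, 0.99, -0.0]
force: [-0.1, 0.1, -0.4]
grip_width: 0.0499
```

Run:
```python
from h import *
goto([.5314,-.1924,.0364],.285+np.pi)
f=robot.grab_frame("scene");cv2.imwrite("pics/scene14.png",f["image"])
f=robot.grab_frame("top");pickle.dump(f,open("top14.pkl","wb"));cv2.imwrite("pics/top14.png",cv2.resize(f["image"][160:260,290:390],None,fx=6,fy=6,interpolation=cv2.INTER_CUBIC));cv2.imwrite("pics/top14f.png",f["image"])
```

```text
d [-139.     0.7  185.3] rot [-0.02  0.04 -0.09] t 19.65 pos [ 0.398  -0.2319  0.2216] psi -2.8581 F [-0.1  0.1 -0.4] w 49.9 q [-0.53  0.14 -0.2   1.23  0.   -0.81]
```

View pics/top14.png

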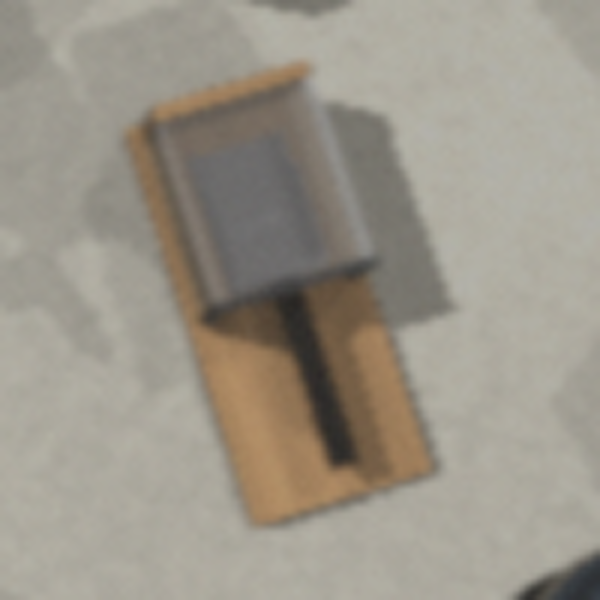

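View pics/scene14.png

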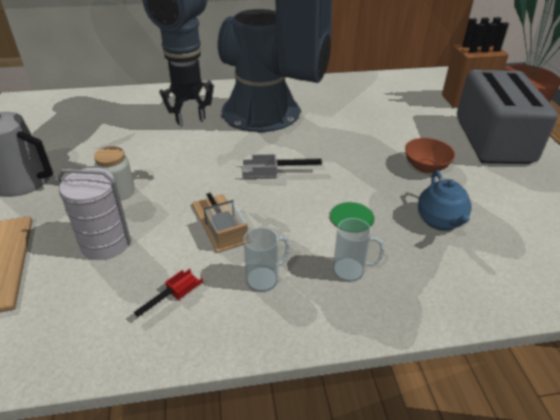

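View pics/top14f.png

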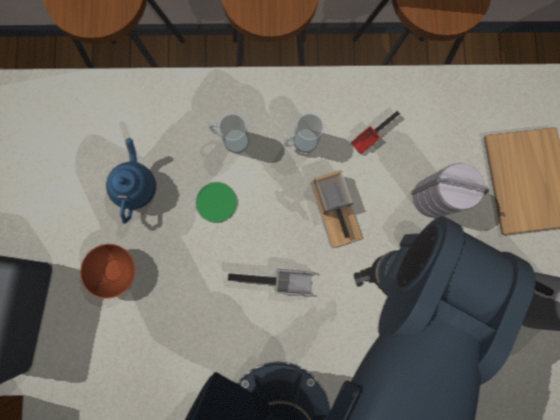

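Run:
```python
from h import *
T=pickle.load(open("top14.pkl","rb"));m=1e-3
L=np.array([[35,23,20],[35,-23,20],[-130,0,30]])*m
P=cr([[190,158],[285,132],[343,466]],6,290,160)
ps,r=fit([(T,L,P)],[.61,-.17,.285],.01);d=np.array([.5698,-.1812,.285])
print(ps,r.tolist(),indock(d,ps))
h=place(ps,[[-.13,0,.025]])[0];print("handle end in dock",indock(d,h)[0])
s,R=state();print(np.abs(s["joint_vel"]).max(),s["clock"])
```

```text
[ 0.61100783 -0.17098307  0.26763689] [[0.3, -0.3], [-0.4, -0.3], [0.1, 0.7]] (array([ 0.0424, -0.0018]), np.float64(-0.9948331175612204))
handle end in dock [-0.0876  0.0005]
0.008014201129616816 19.75
```

The bowl centre is 42 mm inside the mouth (at least 33 needed) and the handle end is 88 mm outside (at least 30 needed). The scoop is level and the arm is clear, so I'm handing in.

```bash
python3 -c "
from plant import robot
print(robot.job_done())"
```

```text
the job is handed in; nothing more can be done
None
```

The scoop is back in the dock bowl first, and I handed the job in at about 20 s of the 64 s; no verdict is reported.

**What I did:** I gripped the small steel scoop by its bowl, drew it out of the hood, turned it half round in the air and set it on the coaster. It stood there let go, about 2 mm off the coaster's centre. I then took it by the handle at scoop x −85, carried it level to the dock and slid it in. I lowered it to light contact with the board, let go and backed off.

**Last checks:**
- **Position:** From the top camera, the bowl centre is 42 mm inside the mouth (at least 33 needed) and about 2 mm off the dock's centreline. The handle end is 88 mm outside (at least 30 needed).
- **Yaw:** That view shows the scoop about 1° off the dock's line. The wrist measurement on the coaster, carried through the handle grip, gave nearly 0°, so this is probably image resolution.
- **Height and tilt:** I did not measure these after release. They rest on the light contact at the expected board height and on the pictures, where the scoop looks level.
- **Other things:** The gripper was clear, and the bystanders look unmoved in the final scene and top pictures.
- **Failures:** The only one was my first move call, refused for missing keys; it moved nothing.

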